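# Take the load off a bar in a ratchet-held bending frame

### The job

The bend test is over: take the load off the notched bar in the small bending frame. First throw the pawl's release lever over, then wind the crank clockwise only just until you have the load in your hand and the pawl springs out (half a tooth's worth more would overload the bar), and ease the crank slowly back counter-clockwise, without letting it fly, until the crosshead stands back against its rear stop. Leave the bar lying where it is, disturb nothing else, and let go of the crank.

Things in the scene. Friction and masses are not known exactly. Their poses are not given: they have to be found in the camera images.
- frame: the bending frame, a grey bench device of 130 x 282 mm that stands fast, with an aluminium deck 68 mm above the bench at one end. Origin on the bench surface, under the upright axis of the ratchet wheel and crank; z up; y runs along the device from the wheel to the end block with the two support rollers; the release lever sticks out on its -x side
- wheel_top (a point): on the wheel's axis at its top face, 81 mm above the bench, fixed to the frame. The steel ratchet wheel, 96 mm across, 24 teeth of 15 degrees, lies flat on the deck. Seen from above, clockwise winds the crosshead towards the bar, counter-clockwise draws it back: 15 degrees move it 3.7 mm and change the bar's load by about 14 N. The bare drive's friction is small
- pawl_catch (a point): where the pawl, a dark strut, meets the wheel's rim (fixed to the frame, 46 mm from the axis). It blocks counter-clockwise turning and is trapped in its tooth by the load. With the release lever thrown it springs out once the wheel is wound clockwise by 1.5 to 3 degrees; with the lever not thrown it would click into the next tooth, which overloads the bar
- crosshead: aluminium block 112 x 34 x 32 mm, slides along the frame's y on two guide rods. Origin at its centre: at y = 0.100 in the frame at the start, with the bar loaded, and at y = 0.082 when it stands back against the two dark stop collars on the rods (its rear stop, 18 mm of travel, 74 degrees of wheel). The nose leaves the bar after about 10 mm of it
- nose: spring-loaded nose at the crosshead's front, presses on the middle of the bar, at the start with about 34 N (spring of 4 N per mm). Origin at its tip, 40 mm above the bench. Above 42 N, that is about 8 degrees, half a tooth, of wheel clockwise from the start, the bar is overloaded
- test_bar: the notched steel bar under load, 10 x 10 x 55 mm, lying across the frame on a ledge between the nose and the two support rollers, notch towards the rollers. Origin at the middle of the side face that the nose touches, 39 mm above the bench; its own y axis runs along the bar
- crank_knob (a point): centre of the crank's black upright hand knob, 23 mm in diameter, 46 mm tall (98 to 144 mm above the bench; this point is at 122 mm). The knob turns freely on its pin and runs round the wheel's axis at a radius of 65 mm, at the start on the side away from the lever. The dark crank arm's top is 2 mm below the knob's foot
- crank_hub (a point): on the wheel's axis, 92 mm above the bench, fixed to the frame. The crank has 63 degrees of free play between its driving lugs (72 mm at the knob) and starts anywhere in it: the wheel turns only once it is used up, clockwise to wind on, counter-clockwise to drive back after the spring has run out. Holding the load takes 7 to 11 N at the knob along its circle, the bare drive 1 to 3 N
- lever: the pawl's release lever, a dark flat arm on an upright pin. Origin on the pin's axis, 83 mm above the bench; its axes agree with the frame's at the start (engaged). Thrown by turning it counter-clockwise seen from above by 0.5 rad or more (stop at 0.75 rad); it stays where it is put and takes 2 to 4 N at the post. It moves the pawl, below it on the same pin, through a torsion spring
- lever_post (a point): on the upright black finger post of the release lever, 12 mm in diameter, 48 mm from the pin; this point is 113 mm above the bench; the post stands free from 90 to 125 mm above the bench
- spare_bar: bystander: loose notched steel bar 10 x 55 x 10 mm on the bench beside the frame, origin at the centre of its underside
- oil_bottle: bystander: dropper bottle, 35 mm in diameter, 100 mm tall, behind the frame's far end; origin at the centre of its underside
- loupe: bystander: black stand loupe, 33 mm in diameter and 35 mm tall, in front of the frame; origin at the centre of its underside
- hex_key: bystander: small bent hex key, 36 x 83 x 5 mm, on the bench to the right of the frame; origin at the centre of its underside
There are look-alikes about, which are no part of the job. Leave any green or turquoise look-alike of the test_bar alone.

How it is judged:
On the way, in this order (a step that is already met when the one before it is completed fails the run):
1. the release lever is thrown over (0.5 rad or more) while the bar is still under load (angle between the x axis of lever and the x axis of frame, either way round above 0.5 rad and contact force between nose and test_bar above 25 N), for 0.2 s.
2. the load is off the bar, with the crank in the hand (contact force between nose and test_bar below 6 N and contact force between the fingers and frame above 0.5 N), for 0.1 s.
At the end, for the whole second after the job is handed in: the crosshead stands back within 3 mm of its rear stop and at rest, nothing presses on the bar, the bar lies within 6 mm and 0.15 rad of where it was, and the release lever is still thrown over (0.5 rad or more) (y of crosshead in the frame of frame below 0.085 m and linear speed of crosshead below 0.005 m/s and contact force between nose and test_bar below 0.5 N and angle between the x axis of lever and the x axis of frame, either way round above 0.5 rad and distance of test_bar from where it was at the start of the episode below 0.006 m and angle between the y axis of test_bar and the x axis of frame, either way round below 0.15 rad); the robot touches nothing.
It fails at once if the bar overloaded: the nose presses on it with more than 42 N (wound on by half a tooth) (contact force between nose and test_bar above 42 N).
It fails at once if the load let fly: the crosshead moves faster than 30 mm/s (the knob about 140 mm/s) (linear speed of crosshead above 0.05 m/s).
It fails at once if a bystander knocked more than 30 mm away (distance of any of spare_bar, oil_bottle, loupe, hex_key from where it was at the start of the episode above 0.03 m).
It also fails if it takes over 64 s, if anything falls off the work surface, if the arm or the gripper's body presses on something with over 40 N, if the wrist force passes 120 N, or if a joint passes its speed limit or range.

### The arm

A 7-joint arm with a two-finger parallel gripper is mounted at the origin on a cart in front of the work surface, level with it; the furniture and walls round the work are solid. World frame = base frame: x ahead of the robot, y to its left, z up, the work surface at z = 0. Lengths are in m, angles in rad, forces in N, time in s.
With the tool pointing down it reaches from about 0.4 to 0.9 m from the base axis. Payload 5.5 kg.
Tool frame: the origin (TCP) lies on the centre line of the jaws, within the pads' length; the fingertips stand bot.nose_length ahead of it and the grasp point (between the pads) lies 2 mm behind it (bot.nose_length is the distance from the TCP to the fingertips, in m); z points along the fingers, y is the direction in which the jaws open and shut (so a half turn about z gives the same grasp; the last joint's range is limited). The gripper opens to 92 mm and grips with 3 to 60 N. Pads are 19 mm wide; open, the fingers measure 130 mm over their backs; the gripper's body (75 mm by 190 mm) begins 47 mm behind the grasp point.
Start: joints at [-0.888, 0.501, -0.427, 1.55, 0.221, 1.138, -0.21], TCP at [0.265, 0.594, 0.244] pointing down, gripper open.
Joint ranges: [-2.88, 2.88], [-0.31, 2.03], [-1.54, 1.56], [0.2, 2.42], [-1.41, 4.55], [0.19, 2.02], [-2.57, 2.57]. Speed limits (rad/s): [2.57, 2.57, 3.14, 3.14, 3.14, 3.14, 3.14].

### API

Orientations are given as a unit quaternion [w, x, y, z].
In Python, from rig import bot, eyes, hand_in, find_in, masks_of gives the robot as it stands. The module is installed in compiled form; this text tells all that it offers.
- The arm moves only by the shell command python3 -m creep 'ROWS' [FORCE]. ROWS is a JSON object of lists of equal length, an entry for each row: "jaw": the finger opening in m, from 0 to 0.0918; "travel": the shift along the world's x, y, z in m, a list of three; "rot": the turn, a rotation vector about the world's x, y, z in rad, a list of three. A call has 1 to 5 rows; each row is the pose to reach, as a shift and turn from the pose measured when the call began; what a row does not reach only later rows make up. A row lasts 1/12 s, in which the tool goes at most 41.7 mm and 7.16 degrees, less where a joint would pass 70% of its speed; a pose out of reach is approached as far as the arm can. A call with a gripper value outside its range is refused whole. The fingers move at their own pace and stop on an object; FORCE is the grip in N (left out, the last holds). Time passes only in rows, so rows that repeat a pose let the fingers close. It gives the time, the measured TCP pose, the force and the opening at its end, in the units of the state.
- bot.observe(): the state, without advancing time (a new reading comes with each control period).
- eyes.snapshot(name): name is "side" or "top"; returns a dict with "img" (384x512x3 uint8, blue, green, red), "K" (3x3 intrinsics, pixels), "xyz" and "orientation" of the camera in the world. Camera axes: x right, y up, looking along -z (the intrinsics and any distortion apply to the point x, -y, -z); pixel columns grow to the right and rows downward; lengths in m; the calibration is good to about 2 mm. A picture is of the moment at which its call begins. There is no depth.
- hand_in(): hands the job in, once; it reports no verdict.
Trained networks look in the newest picture that a camera, given by its name, has taken for a name from the list of things; names that differ only in an ending like _2 or _b are one class to them, and where a whole thing is asked for, a point or a joint stands for the part that bears it (a point fixed in the world has none). Each returns a list of dicts, best first, with "conf" (0 to 1); they miss things now and then, are a little off and sometimes report something else, mostly with a low value. They report only what shows in the picture. A call takes as long as a camera call. They do not tell look-alikes from the thing itself.
- find_in(camera, target): "rect" ([left, top, width, height] in pixels, round what is visible of it).
- masks_of(camera, target): "region" (384x512 bool, what is visible of it) and "rect" ([left, top, width, height] in pixels, round what is visible of it).
The state is a dict: "time": time; "joints": joint angles; "qvel": joint speeds; "joint_efforts": joint torques, N m; "tcp_pos": TCP position; "orientation": TCP orientation; "wrist_force": force on the tool from outside, world axes, zero at the start; "moment": the same for the moment, N m; "gripper_width": finger opening in m.
Only numpy, scipy, OpenCV 4.12 (cv2) and the standard library are available. Lean on these libraries where they do the work, as an engineer would, in place of code of your own. Each camera call takes 0.05 s, during which the arm holds its last target.

## Working session

There is one attempt and no reset: what is moved stays moved. The work goes in short steps, Python scripts to look and compute and a shell command to move; the robot and the scene stay as the last step left them, time stands still between calls to the robot, and variables do not carry over. Pictures are saved under pics/ and viewed, and the job is handed in when it is done.

```bash
mkdir -p pics; ls; python3 - <<'E'
from rig import bot, eyes
import cv2
print(bot.observe(), bot.nose_length)
for c in("side","top"):
    s=eyes.snapshot(c); cv2.imwrite(f"pics/{c}0.png",s["img"]); print(c,s["K"],s["xyz"],s["orientation"],[k for k in s])
E
```

```text
pics
{'time': 0.0, 'joints': array([-0.88778999,  0.5018095 , -0.42678695,  1.5514386 ,  0.22080259,
        1.13828255, -0.21029377]), 'qvel': array([ 0.00069469,  0.0004613 ,  0.00028994, -0.00032282, -0.00038862,
       -0.00017224, -0.0011598 ]), 'joint_efforts': array([ 4.23077217e-04, -5.66586792e+01, -5.81604034e+00, -2.79113406e+01,
       -6.84795901e-02,  3.07585741e-02,  1.98656371e-04]), 'tcp_pos': array([0.26470728, 0.59294239, 0.24270673]), 'orientation': array([-2.23827671e-04,  2.08337636e-01,  9.78056513e-01, -9.14433810e-04]), 'wrist_force': array([-0.28568803, -0.00907855, -0.47817607]), 'moment': array([-0.0110288 , -0.03182343,  0.02687423]), 'gripper_width': 0.09185182250821798} 0.017
side [[436.3456292    0.         255.74801579]
 [  0.         436.3456292  200.96282525]
 [  0.           0.           1.        ]] [ 0.37965608 -0.93293456  0.74914673] [ 0.87815136  0.45876475 -0.05526714 -0.12381698] ['img', 'K', 'xyz', 'orientation']
top [[462.83756133   0.         261.12666225]
 [  0.         462.83756133 189.88523219]
 [  0.           0.           1.        ]] [ 0.45763595 -0.05665614  1.05687517] [-0.6962924  -0.06690286  0.06560413  0.71161576] ['img', 'K', 'xyz', 'orientation']
```

View pics/side0.png

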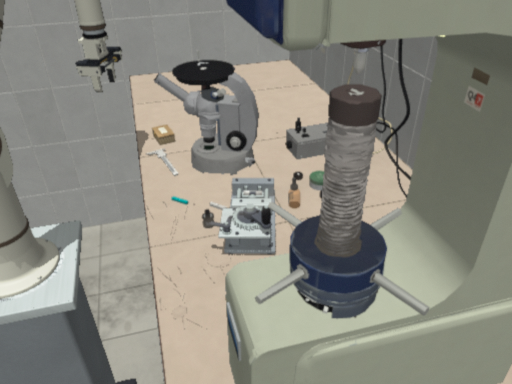

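View pics/top0.png

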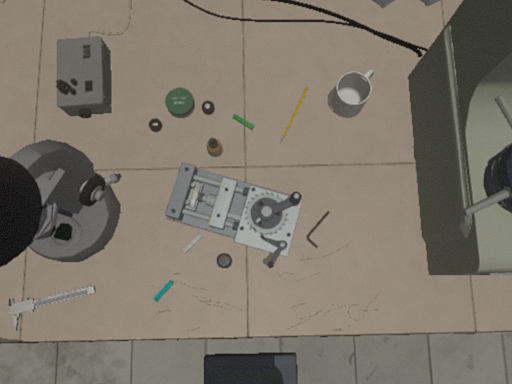

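```bash
cat > h.py <<'E'
from rig import bot, eyes, find_in, masks_of
import numpy as np, cv2
from scipy.spatial.transform import Rotation as R
def Rm(q): return R.from_quat([q[1],q[2],q[3],q[0]]).as_matrix()
def ray(s,u,v):
    K=s["K"]; d=np.array([(u-K[0,2])/K[0,0],-(v-K[1,2])/K[1,1],-1.])
    return np.array(s["xyz"]),Rm(s["orientation"])@d
def at_z(s,u,v,z):
    o,d=ray(s,u,v); return o+d*(z-o[2])/d[2]
def proj(s,p):
    c=Rm(s["orientation"]).T@(np.asarray(p)-s["xyz"]); K=s["K"]
    return np.array([K[0,2]+K[0,0]*c[0]/-c[2],K[1,2]-K[1,1]*c[1]/-c[2]])
def tri(s1,p1,s2,p2):
    o1,d1=ray(s1,*p1);o2,d2=ray(s2,*p2)
    t=np.linalg.lstsq(np.stack([d1,-d2],1),o2-o1,rcond=None)[0]
    a=o1+d1*t[0];b=o2+d2*t[1]; return (a+b)/2,np.linalg.norm(a-b)
E
python3 - <<'E'
from h import *
for c in("side","top"):
    s=eyes.snapshot(c)
    for n in ["frame","crosshead","nose","test_bar","crank_knob","lever","lever_post","wheel_top","pawl_catch","crank_hub","spare_bar","oil_bottle","loupe","hex_key"]:
        try: print(c,n,[(r["rect"],round(r["conf"],2)) for r in find_in(c,n)[:4]])
        except Exception as e: print(c,n,e)
E
```

```text
side frame [([206.5, 180.2, 67.4, 73.6], 0.61)]
side crosshead [([234.0, 190.3, 38.8, 15.1], 0.87)]
side nose []
side test_bar [([242.5, 188.8, 20.9, 9.0], 0.53), ([171.7, 196.4, 13.2, 8.2], 0.44)]
side crank_knob [([259.1, 208.1, 11.5, 18.2], 0.58)]
side lever [([207.1, 210.1, 25.4, 22.3], 0.63), ([242.7, 190.0, 21.6, 5.0], 0.28)]
side lever_post [([204.5, 213.9, 28.9, 18.8], 0.71)]
side wheel_top [([205.8, 171.5, 70.1, 81.0], 0.73)]
side pawl_catch [([204.3, 172.5, 71.5, 79.6], 0.82)]
side crank_hub [([207.0, 177.1, 65.1, 75.4], 0.88)]
side spare_bar []
side oil_bottle [([287.0, 176.1, 11.1, 28.3], 0.53)]
side loupe [([200.0, 214.5, 12.3, 13.8], 0.4)]
side hex_key []
top frame [([168.7, 160.4, 134.9, 107.1], 0.69), ([259.3, 234.6, 27.4, 34.4], 0.44)]
top crosshead []
top nose []
top test_bar []
top crank_knob [([288.7, 188.8, 14.9, 16.1], 0.49)]
top lever [([263.5, 236.7, 21.0, 28.3], 0.78)]
top lever_post [([261.4, 238.1, 23.5, 30.4], 0.6)]
top wheel_top [([164.4, 160.9, 137.6, 107.1], 0.64)]
top pawl_catch [([167.3, 160.8, 137.0, 105.0], 0.74)]
top crank_hub []
top spare_bar [([181.6, 235.2, 24.4, 15.7], 0.64), ([197.8, 195.1, 10.3, 7.2], 0.46)]
top oil_bottle [([206.2, 136.6, 18.2, 22.8], 0.73)]
top loupe []
top hex_key []
```

```bash
python3 - <<'E'
from h import *
a=cv2.imread("pics/top0.png")[150:280,155:335]; cv2.imwrite("pics/topz.png",cv2.resize(a,None,fx=4.4,fy=4.4,interpolation=cv2.INTER_CUBIC))
a=cv2.imread("pics/side0.png")[165:265,190:310]; cv2.imwrite("pics/sidez.png",cv2.resize(a,None,fx=6,fy=6,interpolation=cv2.INTER_CUBIC))
E
```

```text
(no output)
```

View pics/topz.png

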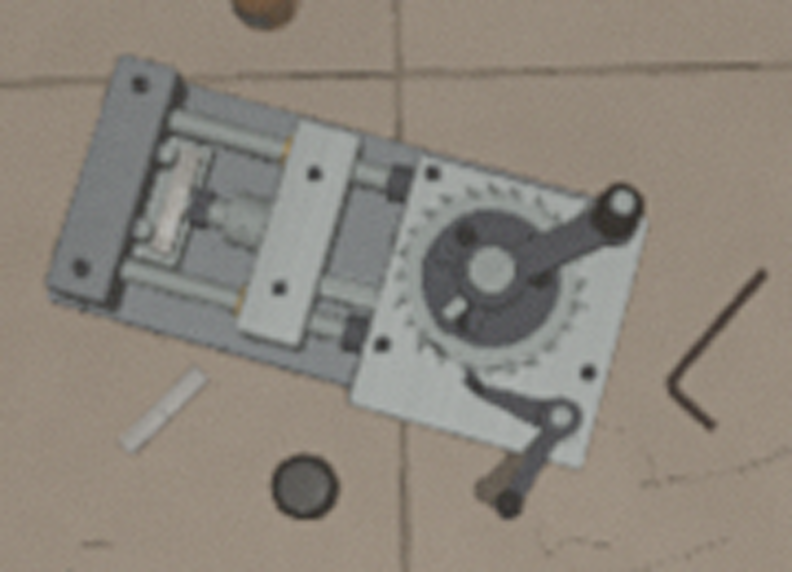

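View pics/sidez.png

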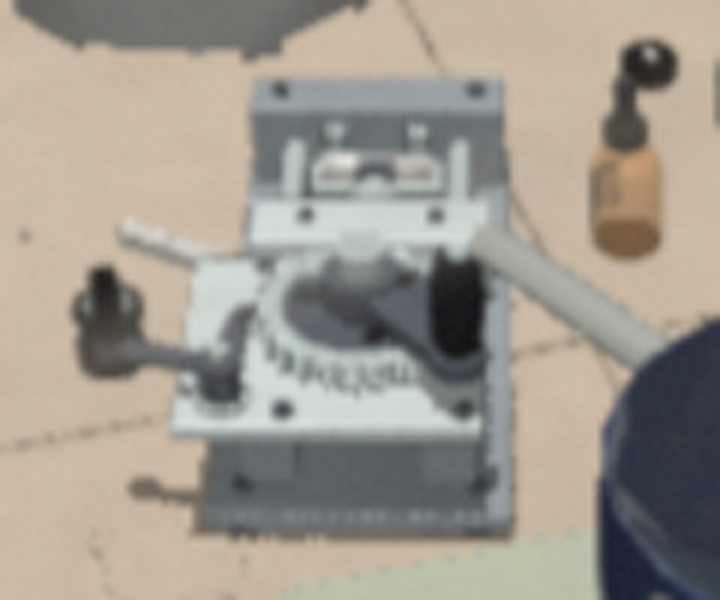

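```bash
cat > fr.py <<'E'
from h import *
E
python3 - <<'E'
from h import *
s=eyes.snapshot("top"); t=eyes.snapshot("side")
f=lambda x,y:(155+x/4.4,150+y/4.4)
g=lambda x,y:(190+x/6,165+y/6)
P={"hub":((492,270),.095),"knobtop":((622,203),.144),"pin":((560,415),.09),"posttop":((509,503),.125),
"x1":((315,173),.056),"x2":((280,288),.056),"d1":((433,173),.068),"d2":((588,372),.068),"d3":((382,344),.068),"e1":((140,83),.06),"e2":((82,267),.06),"loupe":((305,485),.035),"arm":((470,265),.09)}
for n,(p,z) in P.items(): print(n,at_z(s,*f(*p),z).round(4))
# side triangulation
for n,a,b in [("knobtop",(622,203),(455,258)),("posttop",(509,503),(103,270)),("x1",(315,173),(435,215)),("x2",(280,288),(306,215)),("e1",(140,83),(475,90)),("e2",(82,267),(281,90)),("d2",(588,372),(283,410))]:
    p,e=tri(s,f(*a),t,g(*b)); print("tri",n,p.round(4),round(e,4))
E
```

```text
hub [ 0.5942 -0.0678  0.095 ]
knobtop [ 0.6167 -0.1271  0.144 ]
pin [ 0.5251 -0.0984  0.09  ]
posttop [ 0.4836 -0.0726  0.125 ]
x1 [0.6507 0.0192 0.056 ]
x2 [0.5931 0.0369 0.056 ]
d1 [ 0.6471 -0.0401  0.068 ]
d2 [ 0.5471 -0.1135  0.068 ]
d3 [ 0.5629 -0.0137  0.068 ]
e1 [0.6979 0.1065 0.06  ]
e2 [0.6051 0.1344 0.06  ]
loupe [0.4971 0.0269 0.035 ]
arm [ 0.5976 -0.0574  0.09  ]
tri knobtop [ 0.6178 -0.1274  0.141 ] 0.0011
tri posttop [ 0.4847 -0.0727  0.1251] 0.0022
tri x1 [0.6513 0.019  0.057 ] 0.0017
tri x2 [0.5941 0.0367 0.0567] 0.0023
tri e1 [0.6974 0.1057 0.0643] 0.0011
tri e2 [0.6057 0.1334 0.0645] 0.0025
tri d2 [ 0.5478 -0.1135  0.0691] 0.0016
```

```bash
python3 -m creep '{"jaw":[0.05,0.05,0.05,0.05,0.05],"travel":[[0.012,-0.038,0],[0.024,-0.076,0],[0.036,-0.114,0],[0.048,-0.152,0],[0.06,-0.19,0]],"rot":[[0,0,0.084],[0,0,0.168],[0,0,0.25],[0,0,0.335],[0,0,0.42]]}' 5
```

```text
time: 2.12
tcp_pos: [0.3251, 0.4018, 0.2437]
orientation: [0.0, -0.002, 1.0, -0.0]
wrist_force: [1.7, 0.6, -0.2]
gripper_width: 0.0634
```

```bash
python3 -m creep '{"jaw":[0.05,0.05,0.05,0.05,0.05],"travel":[[0.012,-0.038,0],[0.024,-0.076,0],[0.036,-0.114,0],[0.048,-0.152,0],[0.06,-0.19,0]],"rot":[[0,0,0],[0,0,0],[0,0,0],[0,0,0],[0,0,0]]}' && python3 -m creep '{"jaw":[0.05,0.05,0.05,0.05,0.05],"travel":[[0.012,-0.038,0],[0.024,-0.076,0],[0.036,-0.114,0],[0.048,-0.152,-0.01],[0.06,-0.19,-0.02]],"rot":[[0,0,0],[0,0,0],[0,0,0],[0,0,0],[0,0,0]]}'
```

```text
time: 2.53
tcp_pos: [0.3855, 0.21, 0.2441]
orientation: [0.001, -0.002, 1.0, 0.0]
wrist_force: [0.4, 0.2, 0.3]
gripper_width: 0.0501
time: 2.95
tcp_pos: [0.4465, 0.0181, 0.2249]
orientation: [0.002, -0.002, 1.0, 0.0]
wrist_force: [-0.3, 0.0, 0.6]
gripper_width: 0.0499
```

```bash
python3 -m creep '{"jaw":[0.05,0.05,0.05,0.05,0.05],"travel":[[0.015,-0.036,0],[0.03,-0.072,-0.01],[0.0375,-0.0905,-0.03],[0.0375,-0.0905,-0.035],[0.0375,-0.0905,-0.035]],"rot":[[0,0,0],[0,0,0],[0,0,0],[0,0,0],[0,0,0]]}'; python3 - <<'E'
from h import *
o=bot.observe();print(o["tcp_pos"],o["wrist_force"])
s=eyes.snapshot("top");t=eyes.snapshot("side")
print(proj(s,o["tcp_pos"]),proj(t,o["tcp_pos"]))
a=cv2.resize(s["img"][180:310,190:350],None,fx=4,fy=4,interpolation=cv2.INTER_CUBIC);b=cv2.resize(t["img"][140:270,150:310],None,fx=4,fy=4,interpolation=cv2.INTER_CUBIC)
cv2.imwrite("pics/a1.png",a);cv2.imwrite("pics/b1.png",b)
E
```

```text
time: 3.37
tcp_pos: [0.4828, -0.0735, 0.1883]
orientation: [0.0, -0.001, 1.0, 0.0]
wrist_force: [-0.3, -0.2, 0.2]
gripper_width: 0.0499
[ 0.48276785 -0.07347884  0.18827807] [-0.28544989 -0.23687548  0.17821189]
[271.71683632 263.77185007] [203.80165751 188.62766525]
```

View pics/a1.png

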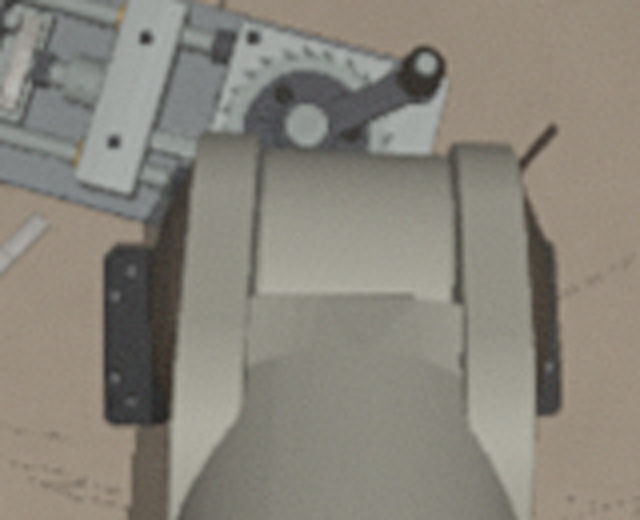

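View pics/b1.png

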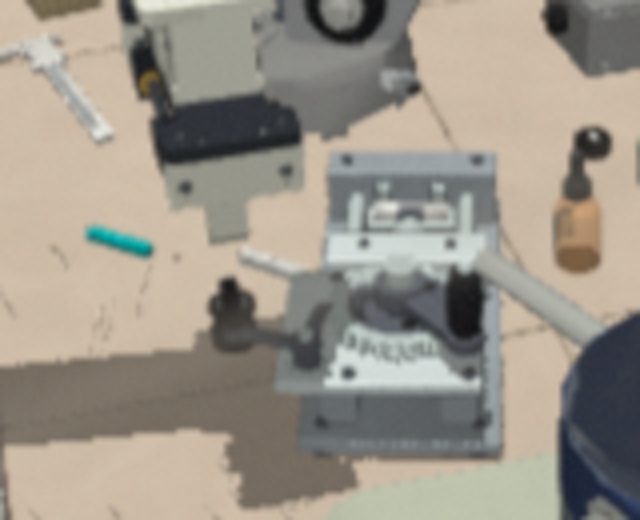

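```bash
python3 -m creep '{"jaw":[0.05,0.05,0.05,0.05,0.05],"travel":[[0.001,0.001,-0.025],[0.001,0.001,-0.05],[0.001,0.001,-0.073],[0.001,0.001,-0.073],[0.001,0.001,-0.073]],"rot":[[0,0,0],[0,0,0],[0,0,0],[0,0,0],[0,0,0]]}' && python3 -m creep '{"jaw":[0.035,0.02,0.008,0.008,0.008],"travel":[[0,0,0],[0,0,0],[0,0,0],[0,0,0],[0,0,0]],"rot":[[0,0,0],[0,0,0],[0,0,0],[0,0,0],[0,0,0]]}' 5
```

```text
time: 3.88
tcp_pos: [0.4842, -0.0687, 0.1171]
orientation: [0.001, -0.004, 1.0, 0.001]
wrist_force: [-0.2, -0.0, 1.6]
gripper_width: 0.05
time: 4.3
tcp_pos: [0.4847, -0.0687, 0.1179]
orientation: [0.002, -0.004, 1.0, 0.001]
wrist_force: [0.6, 0.2, -0.6]
gripper_width: 0.0211
```

```bash
python3 -m creep '{"jaw":[0.008,0.008,0.008],"travel":[[0,-0.003,0],[0,-0.003,0],[0,-0.003,0]],"rot":[[0,0,0],[0,0,0],[0,0,0]]}' 5; python3 - <<'E'
from h import *
o=bot.observe();print(o["tcp_pos"],o["wrist_force"])
t=eyes.snapshot("side")
b=cv2.resize(t["img"][140:270,150:310],None,fx=4,fy=4,interpolation=cv2.INTER_CUBIC)
cv2.imwrite("pics/b2.png",b)
E
```

```text
time: 4.55
tcp_pos: [0.4849, -0.0729, 0.1183]
orientation: [0.002, -0.004, 1.0, 0.0]
wrist_force: [-0.8, -3.5, 3.7]
gripper_width: 0.0114
[ 0.48490853 -0.07292413  0.11828023] [-0.81377503 -3.46090504  3.74177103]
```

View pics/b2.png

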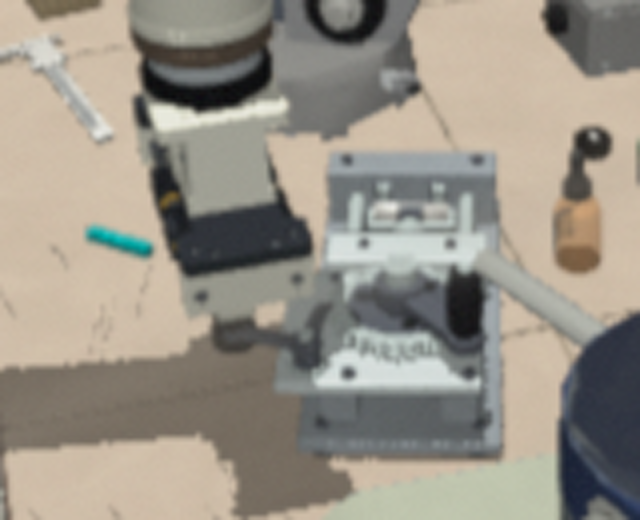

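```bash
python3 -m creep '{"jaw":[0.008,0.008,0.008,0.008,0.008],"travel":[[-0.003,-0.0054,0],[-0.0054,-0.0117,0],[-0.0069,-0.0182,0],[-0.0075,-0.024,0],[-0.0072,-0.0307,0]],"rot":[[0,0,0],[0,0,0],[0,0,0],[0,0,0],[0,0,0]]}' 5
```

```text
time: 5.02
tcp_pos: [0.4758, -0.1026, 0.1178]
orientation: [0.0, -0.004, 1.0, 0.001]
wrist_force: [-2.8, 4.8, 3.3]
gripper_width: 0.0118
```

```bash
python3 -m creep '{"jaw":[0.008,0.008],"travel":[[0,-0.001,0],[0,-0.002,0]],"rot":[[0,0,0],[0,0,0]]}' 5
```

```text
time: 5.18
tcp_pos: [0.4757, -0.1045, 0.1177]
orientation: [0.0, -0.004, 1.0, 0.001]
wrist_force: [0.4, 3.5, 2.0]
gripper_width: 0.0117
```

```bash
python3 -m creep '{"jaw":[0.025,0.04,0.04,0.04,0.04],"travel":[[0,0,0],[0,0,0],[0,0,0.03],[0,0,0.065],[0,0,0.075]],"rot":[[0,0,0],[0,0,0],[0,0,0],[0,0,0],[0,0,0]]}' 5; python3 - <<'E'
from h import *
o=bot.observe();print(o["joints"].round(2))
E
```

```text
time: 5.6
tcp_pos: [0.4779, -0.1053, 0.1966]
orientation: [0.003, -0.004, 1.0, 0.001]
wrist_force: [0.8, -0.2, 1.2]
gripper_width: 0.0382
[ 0.25  0.24 -0.1   2.01  0.03  0.89  1.72]
```

```bash
python3 -m creep '{"jaw":[0.05,0.05,0.05,0.05,0.05],"travel":[[0.014,-0.002,0],[0.028,-0.004,0],[0.042,-0.007,0],[0.056,-0.009,0],[0.07,-0.011,0]],"rot":[[0,0,-0.122],[0,0,-0.244],[0,0,-0.366],[0,0,-0.488],[0,0,-0.61]]}' 5 && python3 -m creep '{"jaw":[0.05,0.05,0.05,0.05,0.05],"travel":[[0.014,-0.002,0],[0.028,-0.004,0],[0.042,-0.007,0],[0.056,-0.009,0],[0.07,-0.011,0]],"rot":[[0,0,-0.122],[0,0,-0.244],[0,0,-0.366],[0,0,-0.488],[0,0,-0.61]]}' 5;  python3 - <<'E'
from h import *
o=bot.observe();print(o["tcp_pos"],o["joints"].round(2), o["wrist_force"])
s=eyes.snapshot("top");t=eyes.snapshot("side")
print(proj(s,o["tcp_pos"]),proj(t,o["tcp_pos"]))
a=cv2.resize(s["img"][150:280,190:350],None,fx=4,fy=4,interpolation=cv2.INTER_CUBIC);b=cv2.resize(t["img"][140:270,180:340],None,fx=4,fy=4,interpolation=cv2.INTER_CUBIC)
cv2.imwrite("pics/a3.png",a);cv2.imwrite("pics/b3.png",b)
E
```

```text
time: 6.02
tcp_pos: [0.5483, -0.1168, 0.1964]
orientation: [0.003, 0.3, 0.954, -0.001]
wrist_force: [-0.2, 0.6, -0.2]
gripper_width: 0.0501
time: 6.43
tcp_pos: [0.6187, -0.1283, 0.1959]
orientation: [0.003, 0.575, 0.818, -0.002]
wrist_force: [-0.2, -0.5, 0.0]
gripper_width: 0.0498
[ 0.61867341 -0.12830264  0.19585909] [ 0.06  0.48  0.14  1.66 -0.07  1.    0.56] [-0.21299659 -0.46074729  0.00489654]
[298.90877636 190.35119644] [265.99892571 188.91020226]
```

View pics/a3.png

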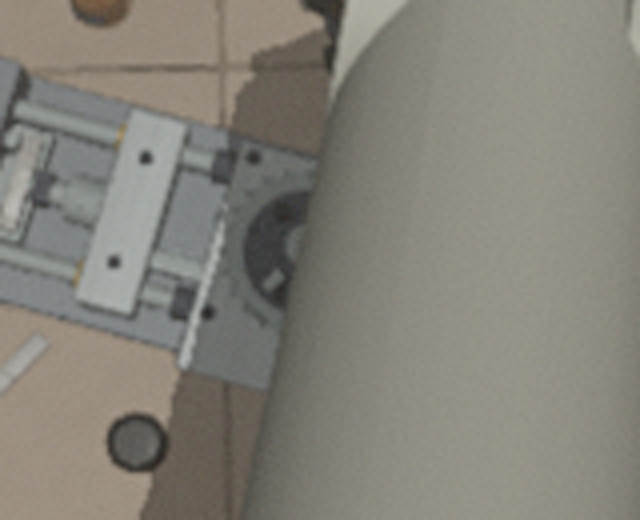

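View pics/b3.png

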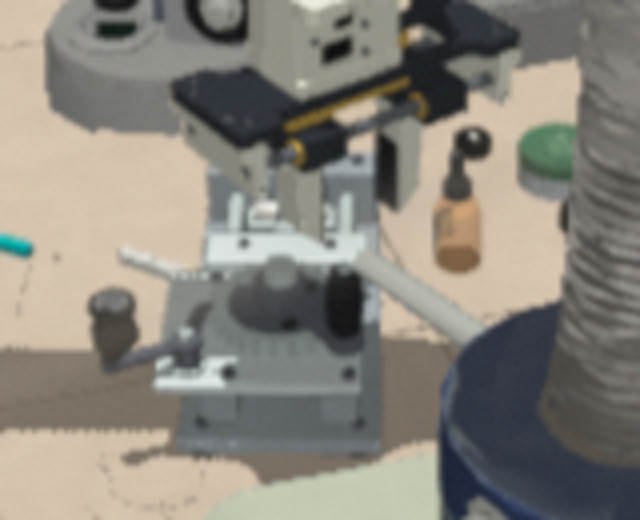

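```bash
python3 -m creep '{"jaw":[0.05,0.05,0.05,0.05,0.05],"travel":[[-0.001,0.001,-0.02],[-0.001,0.001,-0.04],[-0.001,0.001,-0.06],[-0.001,0.001,-0.073],[-0.001,0.001,-0.073]],"rot":[[0,0,0],[0,0,0],[0,0,0],[0,0,0],[0,0,0]]}' 20; python3 -m creep '{"jaw":[0.04,0.03,0.02,0.018,0.018],"travel":[[0,0,0],[0,0,0],[0,0,0],[0,0,0],[0,0,0]],"rot":[[0,0,0],[0,0,0],[0,0,0],[0,0,0],[0,0,0]]}' 20
```

```text
time: 6.95
tcp_pos: [0.6158, -0.1266, 0.1193]
orientation: [0.001, 0.572, 0.82, -0.003]
wrist_force: [-0.7, 0.3, -0.4]
gripper_width: 0.0502
time: 7.37
tcp_pos: [0.6167, -0.1267, 0.1205]
orientation: [0.002, 0.572, 0.82, -0.003]
wrist_force: [0.2, 0.1, 1.2]
gripper_width: 0.0226
```

```bash
cat > k.py <<'E'
from h import *
import sys,json
C=np.array([0.593,-0.0665]); r=0.065
def plan(step,n=5,rot=True):
    o=bot.observe(); p=o["tcp_pos"]; d=p[:2]-C; a=np.arctan2(d[1],d[0]); f=o["wrist_force"]
    e=d/np.linalg.norm(d); t=np.array([-e[1],e[0]])
    print("t %.2f ang %.2f r %.4f z %.4f  Ft(ccw+) %.1f Fr %.1f Fz %.1f w %.4f"%(o["time"],np.degrees(a),np.linalg.norm(d),p[2],f[:2]@t,f[:2]@e,f[2],o["gripper_width"]))
    for i in range(1,n+1):
        b=a+np.radians(step*i); q=C+r*np.array([np.cos(b),np.sin(b)])-p[:2]
        print("[%.4f,%.4f,%.3f]"%(q[0],q[1],0.1215-p[2]),"[0,0,%.3f]"%(np.radians(step*i) if rot else 0))
plan(float(sys.argv[1]),int(sys.argv[2]))
E
python3 k.py -0.7 5
```

```text
t 7.37 ang -68.56 r 0.0647 z 0.1205  Ft(ccw+) 0.2 Fr 0.0 Fz 1.2 w 0.0226
[-0.0006,-0.0006,0.001] [0,0,-0.012]
[-0.0014,-0.0008,0.001] [0,0,-0.024]
[-0.0021,-0.0011,0.001] [0,0,-0.037]
[-0.0029,-0.0014,0.001] [0,0,-0.049]
[-0.0036,-0.0016,0.001] [0,0,-0.061]
```

```bash
python3 -m creep '{"jaw":[0.018,0.018,0.018,0.018,0.018],"travel":[[-0.0007,-0.0004,0],[-0.0014,-0.0007,0],[-0.0021,-0.001,0],[-0.0029,-0.0013,0],[-0.0036,-0.0016,0]],"rot":[[0,0,-0.012],[0,0,-0.024],[0,0,-0.037],[0,0,-0.049],[0,0,-0.061]]}' 20; python3 k.py -0.7 5
```

```text
time: 7.78
tcp_pos: [0.613, -0.1281, 0.1206]
orientation: [0.001, 0.597, 0.802, -0.003]
wrist_force: [0.5, 0.6, -0.1]
gripper_width: 0.0226
t 7.78 ang -72.02 r 0.0647 z 0.1206  Ft(ccw+) 0.7 Fr -0.4 Fz -0.1 w 0.0226
[-0.0007,-0.0005,0.001] [0,0,-0.012]
[-0.0014,-0.0007,0.001] [0,0,-0.024]
[-0.0022,-0.0009,0.001] [0,0,-0.037]
[-0.0030,-0.0012,0.001] [0,0,-0.049]
[-0.0037,-0.0014,0.001] [0,0,-0.061]
```

```bash
python3 -m creep '{"jaw":[0.018,0.018,0.018,0.018,0.018],"travel":[[-0.0007,-0.0003,0],[-0.0014,-0.0006,0],[-0.0022,-0.0009,0],[-0.003,-0.0011,0],[-0.0037,-0.0013,0]],"rot":[[0,0,-0.012],[0,0,-0.024],[0,0,-0.037],[0,0,-0.049],[0,0,-0.061]]}' 20; python3 k.py -0.7 5
```

```text
time: 8.2
tcp_pos: [0.6092, -0.1292, 0.1205]
orientation: [0.001, 0.622, 0.783, -0.003]
wrist_force: [-0.5, 0.8, -0.7]
gripper_width: 0.0227
t 8.20 ang -75.53 r 0.0648 z 0.1205  Ft(ccw+) -0.2 Fr -0.9 Fz -0.7 w 0.0227
[-0.0007,-0.0004,0.001] [0,0,-0.012]
[-0.0015,-0.0006,0.001] [0,0,-0.024]
[-0.0023,-0.0008,0.001] [0,0,-0.037]
[-0.0030,-0.0010,0.001] [0,0,-0.049]
[-0.0038,-0.0011,0.001] [0,0,-0.061]
```

```bash
python3 -m creep '{"jaw":[0.018,0.018,0.018,0.018,0.018],"travel":[[-0.0007,-0.0003,0],[-0.0015,-0.0005,0],[-0.0023,-0.0007,0],[-0.003,-0.0009,0],[-0.0038,-0.001,0]],"rot":[[0,0,-0.012],[0,0,-0.024],[0,0,-0.037],[0,0,-0.049],[0,0,-0.061]]}' 20; python3 k.py -0.7 5
```

```text
time: 8.62
tcp_pos: [0.6053, -0.13, 0.1205]
orientation: [0.001, 0.646, 0.763, -0.003]
wrist_force: [-0.6, 1.5, -1.1]
gripper_width: 0.0227
t 8.62 ang -79.01 r 0.0647 z 0.1205  Ft(ccw+) -0.3 Fr -1.6 Fz -1.1 w 0.0227
[-0.0007,-0.0004,0.001] [0,0,-0.012]
[-0.0015,-0.0006,0.001] [0,0,-0.024]
[-0.0023,-0.0007,0.001] [0,0,-0.037]
[-0.0031,-0.0008,0.001] [0,0,-0.049]
[-0.0039,-0.0009,0.001] [0,0,-0.061]
```

```bash
sed -i 's/; r=0.065/; r=0.0644/' k.py; python3 -m creep '{"jaw":[0.018,0.018,0.018,0.018,0.018],"travel":[[-0.0007,0,0],[-0.0015,-0.0001,0],[-0.0023,-0.0002,0],[-0.0031,-0.0003,0],[-0.0039,-0.0004,0]],"rot":[[0,0,-0.012],[0,0,-0.024],[0,0,-0.037],[0,0,-0.049],[0,0,-0.061]]}' 20; python3 k.py -0.7 5
```

```text
time: 9.03
tcp_pos: [0.603, -0.1303, 0.1208]
orientation: [0.002, 0.669, 0.743, -0.002]
wrist_force: [6.5, 1.8, -6.2]
gripper_width: 0.0223
t 9.03 ang -81.09 r 0.0646 z 0.1208  Ft(ccw+) 6.7 Fr -0.8 Fz -6.2 w 0.0223
[-0.0008,0.0001,0.001] [0,0,-0.012]
[-0.0016,-0.0000,0.001] [0,0,-0.024]
[-0.0024,-0.0001,0.001] [0,0,-0.037]
[-0.0032,-0.0002,0.001] [0,0,-0.049]
[-0.0039,-0.0003,0.001] [0,0,-0.061]
```

```bash
python3 -m creep '{"jaw":[0.018,0.018],"travel":[[-0.0015,-0.0001,0],[-0.0025,-0.0002,0]],"rot":[[0,0,-0.012],[0,0,-0.024]]}' 25; python3 k.py -0.7 3
```

```text
time: 9.2
tcp_pos: [0.6025, -0.1303, 0.1209]
orientation: [0.004, 0.678, 0.735, -0.0]
wrist_force: [8.3, 1.2, -7.8]
gripper_width: 0.0227
t 9.20 ang -81.50 r 0.0646 z 0.1209  Ft(ccw+) 8.4 Fr 0.0 Fz -7.8 w 0.0227
[-0.0008,0.0000,0.001] [0,0,-0.012]
[-0.0016,-0.0001,0.001] [0,0,-0.024]
[-0.0024,-0.0002,0.001] [0,0,-0.037]
```

```bash
python3 -m creep '{"jaw":[0.018,0.018],"travel":[[-0.003,-0.0002,0],[-0.0038,-0.0002,0]],"rot":[[0,0,-0.012],[0,0,-0.024]]}' 25; python3 k.py -0.7 3; python3 - <<'E'
from h import *
s=eyes.snapshot("top");t=eyes.snapshot("side")
a=cv2.resize(s["img"][150:280,190:350],None,fx=4,fy=4,interpolation=cv2.INTER_CUBIC);b=cv2.resize(t["img"][160:270,200:300],None,fx=6,fy=5,interpolation=cv2.INTER_CUBIC)
cv2.imwrite("pics/a4.png",a);cv2.imwrite("pics/b4.png",b)
E
python3 k.py -0.7 3
```

```text
time: 9.37
tcp_pos: [0.6009, -0.1306, 0.1209]
orientation: [0.006, 0.687, 0.726, 0.001]
wrist_force: [9.2, 1.8, -8.7]
gripper_width: 0.0223
t 9.37 ang -83.00 r 0.0646 z 0.1209  Ft(ccw+) 9.3 Fr -0.7 Fz -8.7 w 0.0223
[-0.0008,0.0001,0.001] [0,0,-0.012]
[-0.0016,-0.0000,0.001] [0,0,-0.024]
[-0.0024,-0.0001,0.001] [0,0,-0.037]
t 9.47 ang -83.07 r 0.0645 z 0.1209  Ft(ccw+) 8.3 Fr 0.6 Fz -7.4 w 0.0223
[-0.0008,0.0000,0.001] [0,0,-0.012]
[-0.0016,-0.0000,0.001] [0,0,-0.024]
[-0.0024,-0.0001,0.001] [0,0,-0.037]
```

View pics/b4.png

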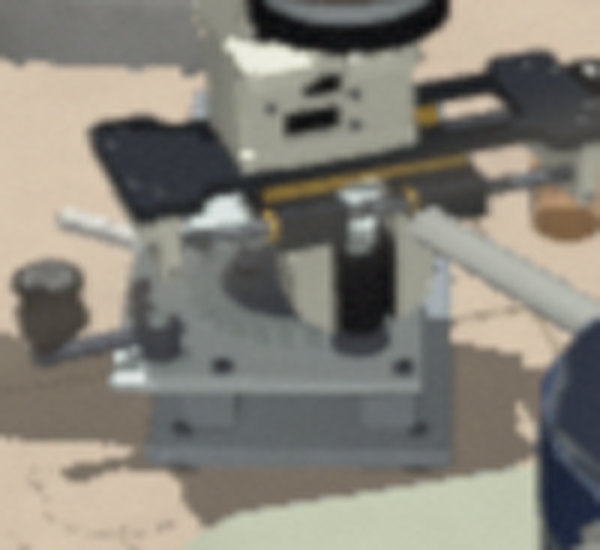

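View pics/a4.png

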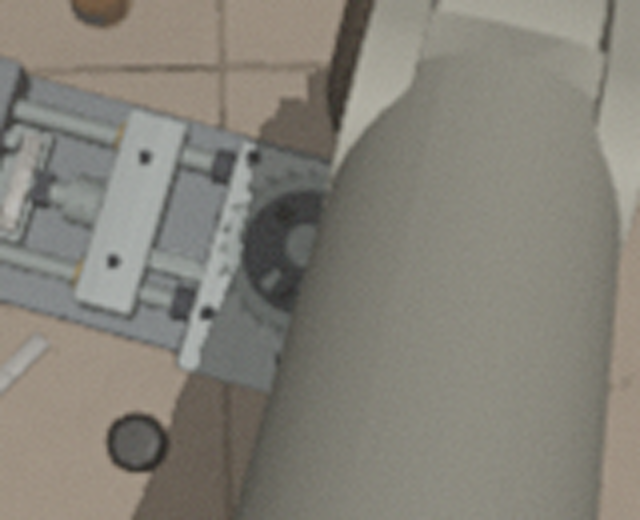

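```bash
python3 -m creep '{"jaw":[0.018,0.018],"travel":[[-0.003,-0.0003,0],[-0.0037,-0.0003,0]],"rot":[[0,0,-0.012],[0,0,-0.024]]}' 25; python3 k.py 0.7 5
```

```text
time: 9.63
tcp_pos: [0.5994, -0.1306, 0.1209]
orientation: [0.008, 0.696, 0.718, 0.002]
wrist_force: [9.2, 0.9, -8.7]
gripper_width: 0.0225
t 9.63 ang -84.27 r 0.0645 z 0.1209  Ft(ccw+) 9.2 Fr -0.0 Fz -8.7 w 0.0225
[0.0008,0.0001,0.001] [0,0,0.012]
[0.0016,0.0002,0.001] [0,0,0.024]
[0.0023,0.0003,0.001] [0,0,0.037]
[0.0031,0.0004,0.001] [0,0,0.049]
[0.0039,0.0006,0.001] [0,0,0.061]
```

```bash
python3 -m creep '{"jaw":[0.018,0.018,0.018,0.018,0.018],"travel":[[-0.0015,0,0],[-0.0007,0,0],[0.0001,0,0],[0.0009,0.0001,0],[0.0017,0.0002,0]],"rot":[[0,0,0.012],[0,0,0.024],[0,0,0.036],[0,0,0.048],[0,0,0.06]]}' 25; python3 k.py 0.7 5
```

```text
time: 10.05
tcp_pos: [0.6024, -0.1303, 0.1208]
orientation: [0.009, 0.674, 0.739, 0.003]
wrist_force: [6.3, 1.0, -6.3]
gripper_width: 0.0224
t 10.05 ang -81.58 r 0.0645 z 0.1208  Ft(ccw+) 6.4 Fr -0.1 Fz -6.3 w 0.0224
[0.0008,0.0002,0.001] [0,0,0.012]
[0.0015,0.0004,0.001] [0,0,0.024]
[0.0023,0.0005,0.001] [0,0,0.037]
[0.0031,0.0007,0.001] [0,0,0.049]
[0.0039,0.0008,0.001] [0,0,0.061]
```

```bash
python3 -m creep '{"jaw":[0.018,0.018,0.018,0.018,0.018],"travel":[[-0.0005,0,0],[0.0003,0.0001,0],[0.0011,0.0002,0],[0.0019,0.0004,0],[0.0027,0.0006,0]],"rot":[[0,0,0.012],[0,0,0.024],[0,0,0.036],[0,0,0.048],[0,0,0.06]]}' 25; python3 k.py 0.7 5
```

```text
time: 10.47
tcp_pos: [0.6063, -0.1297, 0.1208]
orientation: [0.01, 0.651, 0.759, 0.004]
wrist_force: [6.1, 0.8, -6.3]
gripper_width: 0.0225
t 10.47 ang -78.16 r 0.0646 z 0.1208  Ft(ccw+) 6.1 Fr 0.5 Fz -6.3 w 0.0225
[0.0007,0.0003,0.001] [0,0,0.012]
[0.0015,0.0005,0.001] [0,0,0.024]
[0.0023,0.0007,0.001] [0,0,0.037]
[0.0030,0.0009,0.001] [0,0,0.049]
[0.0038,0.0011,0.001] [0,0,0.061]
```

```bash
python3 k.py 2 5; python3 -m creep '{"jaw":[0.018,0.018,0.018,0.018,0.018],"travel":[[0.0009,0.0002,0],[0.0031,0.0008,0],[0.0053,0.0014,0],[0.0074,0.0021,0],[0.0094,0.003,0]],"rot":[[0,0,0.035],[0,0,0.07],[0,0,0.105],[0,0,0.14],[0,0,0.175]]}' 25; python3 k.py 2 5
```

```text
t 10.47 ang -78.16 r 0.0646 z 0.1208  Ft(ccw+) 6.1 Fr 0.5 Fz -6.3 w 0.0225
[0.0022,0.0007,0.001] [0,0,0.035]
[0.0043,0.0012,0.001] [0,0,0.070]
[0.0065,0.0019,0.001] [0,0,0.105]
[0.0086,0.0026,0.001] [0,0,0.140]
[0.0107,0.0034,0.001] [0,0,0.175]
time: 10.88
tcp_pos: [0.6162, -0.1268, 0.1207]
orientation: [0.01, 0.582, 0.813, 0.005]
wrist_force: [3.6, 0.2, -3.5]
gripper_width: 0.0224
t 10.88 ang -68.93 r 0.0646 z 0.1207  Ft(ccw+) 3.4 Fr 1.1 Fz -3.5 w 0.0224
[0.0020,0.0010,0.001] [0,0,0.035]
[0.0041,0.0020,0.001] [0,0,0.070]
[0.0061,0.0029,0.001] [0,0,0.105]
[0.0081,0.0040,0.001] [0,0,0.140]
[0.0100,0.0051,0.001] [0,0,0.175]
```

```bash
python3 -m creep '{"jaw":[0.018,0.018,0.018,0.018,0.018],"travel":[[0.0012,0.0007,0],[0.0033,0.0016,0],[0.0053,0.0026,0],[0.0073,0.0037,0],[0.0093,0.0048,0]],"rot":[[0,0,0.035],[0,0,0.07],[0,0,0.105],[0,0,0.14],[0,0,0.175]]}' 25; python3 k.py 2 5
```

```text
time: 11.3
tcp_pos: [0.6256, -0.1223, 0.1207]
orientation: [0.009, 0.508, 0.861, 0.005]
wrist_force: [2.7, 0.8, -1.1]
gripper_width: 0.0225
t 11.30 ang -59.76 r 0.0646 z 0.1207  Ft(ccw+) 2.7 Fr 0.6 Fz -1.1 w 0.0225
[0.0018,0.0014,0.001] [0,0,0.035]
[0.0037,0.0026,0.001] [0,0,0.070]
[0.0055,0.0039,0.001] [0,0,0.105]
[0.0073,0.0053,0.001] [0,0,0.140]
[0.0090,0.0067,0.001] [0,0,0.175]
```

```bash
python3 -m creep '{"jaw":[0.018,0.018,0.018,0.018,0.018],"travel":[[0.0013,0.0011,0],[0.0032,0.0024,0],[0.005,0.0037,0],[0.0068,0.0051,0],[0.0085,0.0065,0]],"rot":[[0,0,0.035],[0,0,0.07],[0,0,0.105],[0,0,0.14],[0,0,0.175]]}' 25; python3 k.py 2 5
```

```text
time: 11.72
tcp_pos: [0.6336, -0.1169, 0.1206]
orientation: [0.008, 0.431, 0.902, 0.005]
wrist_force: [0.2, -0.4, 0.6]
gripper_width: 0.0225
t 11.72 ang -51.15 r 0.0647 z 0.1206  Ft(ccw+) -0.1 Fr 0.5 Fz 0.6 w 0.0225
[0.0016,0.0016,0.001] [0,0,0.035]
[0.0032,0.0031,0.001] [0,0,0.070]
[0.0049,0.0047,0.001] [0,0,0.105]
[0.0064,0.0063,0.001] [0,0,0.140]
[0.0079,0.0080,0.001] [0,0,0.175]
```

```bash
python3 -m creep '{"jaw":[0.018,0.018,0.018,0.018,0.018],"travel":[[0.0016,0.0014,0],[0.0032,0.0029,0],[0.0048,0.0045,0],[0.0063,0.0061,0],[0.0078,0.0078,0]],"rot":[[0,0,0.035],[0,0,0.07],[0,0,0.105],[0,0,0.14],[0,0,0.175]]}' 25; python3 k.py 3 5
```

```text
time: 12.13
tcp_pos: [0.6405, -0.1103, 0.1206]
orientation: [0.007, 0.35, 0.937, 0.005]
wrist_force: [0.1, 0.0, 0.8]
gripper_width: 0.0225
t 12.13 ang -42.68 r 0.0647 z 0.1206  Ft(ccw+) 0.1 Fr 0.1 Fz 0.8 w 0.0225
[0.0020,0.0027,0.001] [0,0,0.052]
[0.0041,0.0054,0.001] [0,0,0.105]
[0.0060,0.0081,0.001] [0,0,0.157]
[0.0078,0.0110,0.001] [0,0,0.209]
[0.0095,0.0139,0.001] [0,0,0.262]
```

```bash
python3 -m creep '{"jaw":[0.018,0.018,0.018,0.018,0.018],"travel":[[0.0022,0.0025,0],[0.0042,0.0052,0],[0.0062,0.008,0],[0.008,0.0109,0],[0.0097,0.0138,0]],"rot":[[0,0,0.052],[0,0,0.105],[0,0,0.157],[0,0,0.209],[0,0,0.262]]}' 25; python3 k.py 3 5
```

```text
time: 12.55
tcp_pos: [0.6495, -0.0979, 0.1206]
orientation: [0.006, 0.224, 0.975, 0.005]
wrist_force: [-1.2, 0.0, 0.3]
gripper_width: 0.0224
t 12.55 ang -29.04 r 0.0646 z 0.1206  Ft(ccw+) -0.6 Fr -1.1 Fz 0.3 w 0.0224
[0.0014,0.0031,0.001] [0,0,0.052]
[0.0028,0.0062,0.001] [0,0,0.105]
[0.0040,0.0093,0.001] [0,0,0.157]
[0.0051,0.0125,0.001] [0,0,0.209]
[0.0060,0.0158,0.001] [0,0,0.262]
```

```bash
python3 -m creep '{"jaw":[0.018,0.018,0.018,0.018,0.018],"travel":[[0.0014,0.0031,0],[0.0028,0.0062,0],[0.004,0.0093,0],[0.0051,0.0125,0],[0.006,0.0158,0]],"rot":[[0,0,0.052],[0,0,0.105],[0,0,0.157],[0,0,0.209],[0,0,0.262]]}' 25; python3 k.py 3 5
```

```text
time: 12.97
tcp_pos: [0.6551, -0.0837, 0.1206]
orientation: [0.005, 0.094, 0.996, 0.005]
wrist_force: [0.1, 0.3, -1.1]
gripper_width: 0.0223
t 12.97 ang -15.44 r 0.0645 z 0.1206  Ft(ccw+) 0.4 Fr 0.0 Fz -1.1 w 0.0223
[0.0008,0.0033,0.001] [0,0,0.052]
[0.0014,0.0066,0.001] [0,0,0.105]
[0.0019,0.0099,0.001] [0,0,0.157]
[0.0022,0.0133,0.001] [0,0,0.209]
[0.0023,0.0167,0.001] [0,0,0.262]
```

```bash
python3 -m creep '{"jaw":[0.018,0.018,0.018,0.018,0.018],"travel":[[0.0008,0.0033,0],[0.0014,0.0066,0],[0.0019,0.0099,0],[0.0022,0.0133,0],[0.0023,0.0167,0]],"rot":[[0,0,0.052],[0,0,0.105],[0,0,0.157],[0,0,0.209],[0,0,0.262]]}' 25; python3 k.py 3 5;python3 - <<'E'
from h import *
s=eyes.snapshot("top");t=eyes.snapshot("side")
a=cv2.resize(s["img"][150:280,155:335],None,fx=4.4,fy=4.4,interpolation=cv2.INTER_CUBIC)
cv2.imwrite("pics/a5.png",a)
E
```

```text
time: 13.38
tcp_pos: [0.6572, -0.0685, 0.1206]
orientation: [0.004, -0.037, 0.999, 0.004]
wrist_force: [1.1, -0.2, -1.6]
gripper_width: 0.0225
t 13.38 ang -1.77 r 0.0643 z 0.1206  Ft(ccw+) -0.2 Fr 1.1 Fz -1.6 w 0.0225
[0.0002,0.0034,0.001] [0,0,0.052]
[-0.0000,0.0067,0.001] [0,0,0.105]
[-0.0003,0.0101,0.001] [0,0,0.157]
[-0.0009,0.0134,0.001] [0,0,0.209]
[-0.0015,0.0167,0.001] [0,0,0.262]
```

View pics/a5.png

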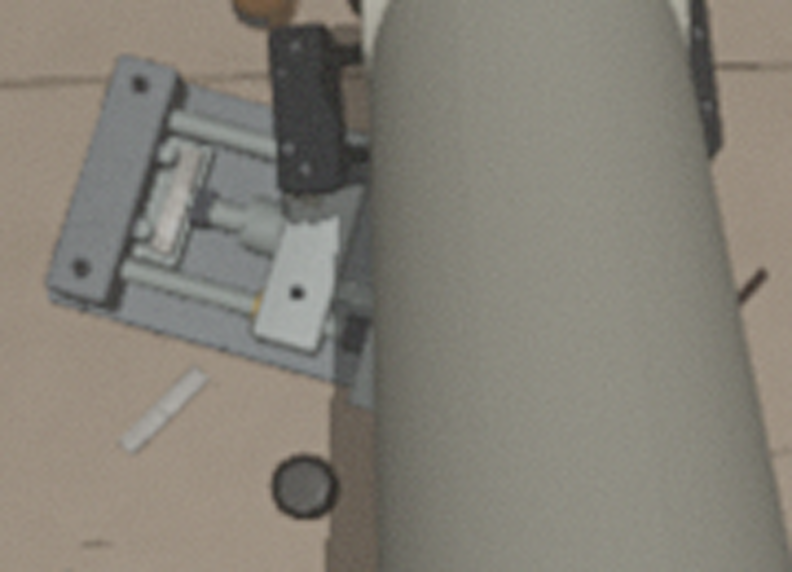

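```bash
python3 -m creep '{"jaw":[0.018,0.018,0.018,0.018,0.018],"travel":[[0,0.0034,0],[-0.0001,0.0067,0],[-0.0004,0.0101,0],[-0.001,0.0134,0],[-0.0017,0.0167,0]],"rot":[[0,0,0.026],[0,0,0.052],[0,0,0.078],[0,0,0.104],[0,0,0.13]]}' 25; python3 k.py 3 5; python3 -c "
from rig import bot; print(bot.observe()['joints'].round(2))"
```

```text
time: 13.9
tcp_pos: [0.6551, -0.0505, 0.1205]
orientation: [0.004, -0.103, 0.995, 0.005]
wrist_force: [-0.8, -0.2, 0.9]
gripper_width: 0.0228
t 13.90 ang 14.45 r 0.0641 z 0.1205  Ft(ccw+) -0.0 Fr -0.8 Fz 0.9 w 0.0228
[-0.0007,0.0033,0.001] [0,0,0.052]
[-0.0017,0.0065,0.001] [0,0,0.105]
[-0.0030,0.0096,0.001] [0,0,0.157]
[-0.0044,0.0127,0.001] [0,0,0.209]
[-0.0060,0.0157,0.001] [0,0,0.262]
[ 0.21  0.62 -0.23  1.64  0.16  0.9   1.7 ]
```

```bash
python3 -m creep '{"jaw":[0.018,0.018,0.018,0.018,0.018],"travel":[[-0.0007,0.0033,0],[-0.0017,0.0065,0],[-0.003,0.0096,0],[-0.0044,0.0127,0],[-0.006,0.0157,0]],"rot":[[0,0,0.026],[0,0,0.052],[0,0,0.078],[0,0,0.104],[0,0,0.13]]}' 25; python3 k.py 2 5
```

```text
time: 14.32
tcp_pos: [0.6487, -0.0351, 0.1205]
orientation: [0.003, -0.168, 0.986, 0.005]
wrist_force: [-1.3, -2.3, 1.1]
gripper_width: 0.0224
t 14.32 ang 29.38 r 0.0639 z 0.1205  Ft(ccw+) -1.4 Fr -2.3 Fz 1.1 w 0.0224
[-0.0007,0.0022,0.001] [0,0,0.035]
[-0.0019,0.0041,0.001] [0,0,0.070]
[-0.0032,0.0059,0.001] [0,0,0.105]
[-0.0045,0.0077,0.001] [0,0,0.140]
[-0.0059,0.0095,0.001] [0,0,0.175]
```

```bash
sed -i 's/r=0.0644/r=0.0635/' k.py; python3 -m creep '{"jaw":[0.018,0.018,0.018,0.018,0.018],"travel":[[-0.0013,0.0017,0],[-0.0026,0.0036,0],[-0.0039,0.0054,0],[-0.0052,0.0072,0],[-0.0066,0.009,0]],"rot":[[0,0,0.02],[0,0,0.04],[0,0,0.06],[0,0,0.08],[0,0,0.1]]}' 25; python3 k.py 2 5
```

```text
time: 14.73
tcp_pos: [0.6422, -0.026, 0.1205]
orientation: [0.003, -0.218, 0.976, 0.005]
wrist_force: [0.2, -1.6, 1.0]
gripper_width: 0.0224
t 14.73 ang 39.48 r 0.0637 z 0.1205  Ft(ccw+) -1.4 Fr -0.9 Fz 1.0 w 0.0224
[-0.0016,0.0016,0.001] [0,0,0.035]
[-0.0031,0.0032,0.001] [0,0,0.070]
[-0.0046,0.0048,0.001] [0,0,0.105]
[-0.0062,0.0063,0.001] [0,0,0.140]
[-0.0079,0.0078,0.001] [0,0,0.175]
```

```bash
python3 -m creep '{"jaw":[0.018,0.018,0.018,0.018,0.018],"travel":[[-0.0016,0.0016,0],[-0.0031,0.0032,0],[-0.0046,0.0048,0],[-0.0062,0.0063,0],[-0.0079,0.0078,0]],"rot":[[0,0,0.02],[0,0,0.04],[0,0,0.06],[0,0,0.08],[0,0,0.1]]}' 25; python3 k.py 1 5
```

```text
time: 15.15
tcp_pos: [0.6342, -0.0181, 0.1206]
orientation: [0.003, -0.267, 0.964, 0.005]
wrist_force: [-0.0, -2.7, -0.5]
gripper_width: 0.0224
t 15.15 ang 49.58 r 0.0635 z 0.1206  Ft(ccw+) -1.7 Fr -2.0 Fz -0.5 w 0.0224
[-0.0009,0.0007,0.001] [0,0,0.017]
[-0.0017,0.0014,0.001] [0,0,0.035]
[-0.0026,0.0021,0.001] [0,0,0.052]
[-0.0035,0.0027,0.001] [0,0,0.070]
[-0.0044,0.0034,0.001] [0,0,0.087]
```

```bash
python3 -m creep '{"jaw":[0.018,0.018,0.018,0.018,0.018],"travel":[[-0.001,0.0005,0],[-0.0018,0.0012,0],[-0.0027,0.0018,0],[-0.0036,0.0024,0],[-0.0046,0.003,0]],"rot":[[0,0,0.01],[0,0,0.02],[0,0,0.03],[0,0,0.04],[0,0,0.05]]}' 25; python3 k.py 1 5;python3 - <<'E'
from h import *
s=eyes.snapshot("top");t=eyes.snapshot("side")
a=cv2.resize(s["img"][150:280,155:335],None,fx=4.4,fy=4.4,interpolation=cv2.INTER_CUBIC)
cv2.imwrite("pics/a6.png",a)
E
```

```text
time: 15.57
tcp_pos: [0.6297, -0.0148, 0.1206]
orientation: [0.003, -0.292, 0.956, 0.005]
wrist_force: [0.4, -0.2, -1.6]
gripper_width: 0.0224
t 15.57 ang 54.58 r 0.0634 z 0.1206  Ft(ccw+) -0.5 Fr 0.0 Fz -1.6 w 0.0224
[-0.0009,0.0007,0.001] [0,0,0.017]
[-0.0018,0.0013,0.001] [0,0,0.035]
[-0.0027,0.0019,0.001] [0,0,0.052]
[-0.0036,0.0025,0.001] [0,0,0.070]
[-0.0046,0.0031,0.001] [0,0,0.087]
```

View pics/a6.png

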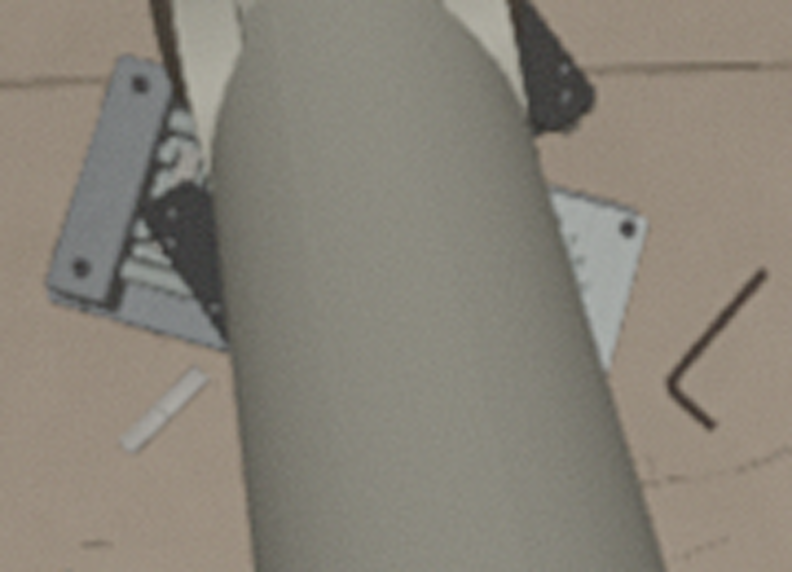

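Continue until the stop shows up in the force.

```bash
python3 -m creep '{"jaw":[0.018,0.018,0.018,0.018,0.018],"travel":[[-0.0009,0.0007,0],[-0.0018,0.0013,0],[-0.0027,0.0019,0],[-0.0036,0.0025,0],[-0.0046,0.0031,0]],"rot":[[0,0,0.01],[0,0,0.02],[0,0,0.03],[0,0,0.04],[0,0,0.05]]}' 25; python3 k.py 1 5
```

```text
time: 16.08
tcp_pos: [0.6284, -0.0142, 0.121]
orientation: [0.006, -0.315, 0.949, 0.003]
wrist_force: [13.0, -6.7, -9.5]
gripper_width: 0.0222
t 16.08 ang 55.93 r 0.0632 z 0.1210  Ft(ccw+) -14.6 Fr 1.7 Fz -9.5 w 0.0222
[-0.0007,0.0009,0.000] [0,0,0.017]
[-0.0017,0.0015,0.000] [0,0,0.035]
[-0.0026,0.0020,0.000] [0,0,0.052]
[-0.0036,0.0026,0.000] [0,0,0.070]
[-0.0045,0.0032,0.000] [0,0,0.087]
```

```bash
python3 -m creep '{"jaw":[0.0225,0.03,0.04,0.05,0.05],"travel":[[0,0,0],[0,0,0],[0,0,0],[0,0,0],[0,0,0]],"rot":[[0,0,0],[0,0,0],[0,0,0],[0,0,0],[0,0,0]]}' 20 && python3 -m creep '{"jaw":[0.05,0.05,0.05,0.05,0.05],"travel":[[0,0,0.015],[0,0,0.03],[0,0,0.055],[0,0,0.08],[0,0,0.1]],"rot":[[0,0,0],[0,0,0],[0,0,0],[0,0,0],[0,0,0]]}'
```

```text
time: 16.5
tcp_pos: [0.6279, -0.0134, 0.121]
orientation: [0.005, -0.316, 0.949, 0.004]
wrist_force: [-1.0, 0.3, 0.3]
gripper_width: 0.0444
time: 16.92
tcp_pos: [0.628, -0.0128, 0.2229]
orientation: [0.006, -0.316, 0.949, 0.004]
wrist_force: [0.3, 1.0, -0.4]
gripper_width: 0.05
```

```bash
python3 -m creep '{"jaw":[0.05,0.05,0.05,0.05,0.05],"travel":[[-0.025,0.03,0.02],[-0.05,0.06,0.03],[-0.075,0.09,0.03],[-0.1,0.12,0.03],[-0.125,0.15,0.03]],"rot":[[0,0,0],[0,0,0],[0,0,0],[0,0,0],[0,0,0]]}' && python3 -m creep '{"jaw":[0.05,0.05,0.05,0.05,0.05],"travel":[[-0.015,0.035,0],[-0.03,0.07,0],[-0.045,0.105,0],[-0.06,0.14,0],[-0.06,0.14,0]],"rot":[[0,0,0],[0,0,0],[0,0,0],[0,0,0],[0,0,0]]}'; python3 - <<'E'
from h import *
s=eyes.snapshot("top");t=eyes.snapshot("side")
cv2.imwrite("pics/a7.png",cv2.resize(s["img"][150:280,155:335],None,fx=4.4,fy=4.4,interpolation=cv2.INTER_CUBIC))
cv2.imwrite("pics/b7.png",cv2.resize(t["img"][165:265,190:310],None,fx=6,fy=6,interpolation=cv2.INTER_CUBIC))
E
```

```text
time: 17.33
tcp_pos: [0.5013, 0.1388, 0.2534]
orientation: [0.006, -0.316, 0.949, 0.004]
wrist_force: [1.2, -0.3, 0.3]
gripper_width: 0.0501
time: 17.75
tcp_pos: [0.4361, 0.2875, 0.2545]
orientation: [0.006, -0.322, 0.947, 0.006]
wrist_force: [0.6, 1.1, -0.6]
gripper_width: 0.05
```

View pics/a7.png

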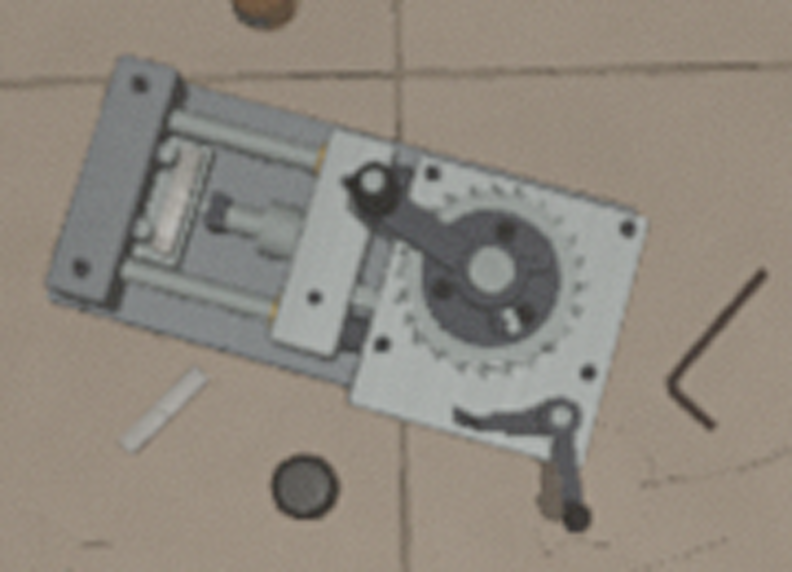

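View pics/b7.png

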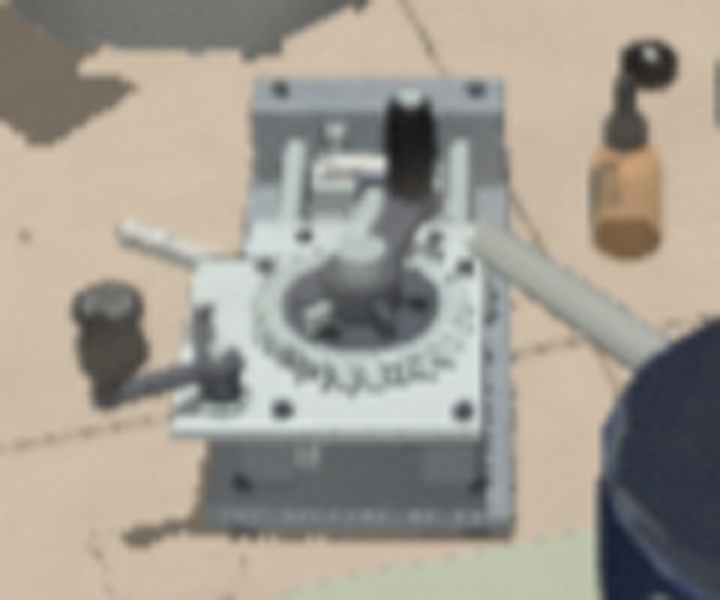

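```bash
python3 - <<'E'
from h import *
s=eyes.snapshot("top")
f=lambda x,y:(155+x/4.4,150+y/4.4)
p=at_z(s,*f(560,415),.09);q=at_z(s,*f(576,517),.125);x=at_z(s,*f(315,297),.056);x0=at_z(s,*f(280,288),.056)
d=(q-p)[:2];d0=np.array([-.0415,.0258])
print(np.arctan2(d0[0]*d[1]-d0[1]*d[0],d@d0), np.linalg.norm((x-x0)[:2]))
from rig import hand_in
hand_in(); print(bot.observe()["time"])
E
```

```text
0.6455658195762153 0.017972114631427137
the job is handed in; nothing more can be done
the job is handed in; nothing more can be done
```

The load is off the bar and the crosshead is back at its rear stop. I handed the job in at about 18 s of the 64 s allowed.

- **Lever:** I gripped the post and threw it over. The last picture puts it at about 0.65 rad, against the 0.5 rad needed.
- **Winding:** Clockwise through the free play, the drive came up on the load. I wound on an estimated 3 to 5 degrees of wheel, with about 9 N at the knob. The camera could not see the pawl at that moment. I knew it was out because the load stayed in the hand while I eased back past the starting position.
- **Easing back:** I brought the crank back slowly counter-clockwise in steps until the force faded. I then went through the free play again and drove the crosshead back until the force rose sharply at the stop, to about 15 N. Then I let go of the crank and drew the arm clear.

**Last checks:** By the pictures the crosshead moved 18.0 mm, which is its full travel. The nose stands clear of the bar, the bar lies where it was, and the pawl is out of the wheel. The loupe, hex key, spare bar and oil bottle look unmoved. None of these checks disagreed. The bar's own position I judged by eye only, without measuring it, and the hand-in reported no verdict.

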